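Index the die table of the eyelet press by one hole

ROBOT

A 7-joint arm with a two-finger parallel gripper is mounted at the origin on the work surface. World frame = base frame: x ahead of the robot, y to its left, z up, the work surface at z = 0. Lengths are in m, angles in rad, forces in N, time in s.
With the tool pointing down it reaches from about 0.425 to 0.8 m from the base axis. Payload 8.3 kg.
Tool frame: the origin (TCP) lies at the very end of the fingers, on their centre line; the grasp point (between the pads) lies grip_depth behind it (grip_depth is the distance from the TCP to the grasp point, in m); z points along the fingers, x is the direction in which the jaws open and shut, and the axes are right-handed (so a half turn about z gives the same grasp; the last joint's range is limited). The gripper opens to 85 mm and grips with 20 to 120 N. Pads are 22 mm wide; open, the fingers measure 114 mm over their backs; the gripper's body (76 mm by 85 mm) begins 54 mm behind the grasp point. The pads swing forward as they close: fully open they stand 13 mm farther back than shut.
Start: joints at [1.186, 0.383, 0.016, 1.37, -0.006, 1.388, -0.046], TCP at [0.198, -0.593, 0.231] pointing down, gripper open.
Joint ranges: [-2.95, 2.95], [-0.25, 2.06], [-1.52, 1.56], [0.18, 2.33], [-1.44, 4.58], [0.02, 2.06], [-3.01, 3.01]. Speed limits (rad/s): [2.39, 2.39, 3.01, 3.01, 3.14, 3.14, 3.14].

INTERFACE

Orientations are given as a rotation vector (axis times angle).
In Python, from plant import observe, get_image, calibration, hand_in, boxes_of, landmark_of, grip_depth gives the robot as it stands.
- The arm moves only by the shell command python3 -m handwheel 'ROWS' [FORCE]. ROWS is JSON, one flat list of numbers, 7 for each row, row after row: the shift along the tool's x, y, z scaled (see below), then the turn, a rotation vector about the tool's x, y, z scaled (see below), then the gripper's target within -1 to 1 (shut at 1, half-way at 0, fully open at -1). In form: [tx, ty, tz, wx, wy, wz, gripper, tx, ty, tz, wx, wy, wz, gripper, ...]. A call has 1 to 5 rows; each row is the pose to reach, as a shift and turn from the pose commanded when the call began, along the tool's axes at that moment; what a row does not reach only later rows make up. The controller multiplies each number of a shift by 400 mm and each number of a turn by 45 degrees. A row lasts 1/12 s, in which the tool goes at most 41.7 mm and 7.16 degrees, less where a joint would pass 70% of its speed; a pose out of reach is approached as far as the arm can. A call with a number of a shift or a turn outside -1 to 1 is refused whole. A call with a gripper value outside its range is refused whole. The fingers move at their own pace and stop on an object; FORCE is the grip in N (left out, the last holds). Time passes only in rows, so rows that repeat a pose let the fingers close. It gives the time, the measured TCP pose, the force and the opening at its end, in the units of the state.
- observe(): the state, without advancing time (a new reading comes with each control period).
- get_image(name): name is "scene" or "top" or "wrist"; returns (picture, depth): 480x640x3 uint8, red, green, blue; 480x640 float32, m along the optical axis (not along the pixel's ray), 0 where there is no reading.
- calibration(name): a dict with "mtx" (3x3 intrinsics, pixels), "R" (3x3) and "t" (3): a world point X has camera coordinates R X + t. Camera axes: x right, y down, z forward; pixel columns grow to the right and rows downward; lengths in m; the calibration is good to about 2 mm. A picture is of the moment at which its call begins: read the wrist's pose just before it. calibration takes no time and is no camera call; for the wrist camera it gives the pose at the moment of the call.
- hand_in(): hands the job in, once; it reports no verdict.
Trained networks look in the newest picture that a camera, given by its name, has taken for a name from the list of things; names that differ only in an ending like _2 or _b are one class to them, and where a whole thing is asked for, a point or a joint stands for the part that bears it (a point fixed in the world has none). Each returns a list of dicts, best first, with "conf" (0 to 1); they miss things now and then, are a little off and sometimes report something else, mostly with a low value. They report only what shows in the picture. A call takes as long as a camera call.
- boxes_of(camera, query): "position" ([column, row] in pixels, amid what is visible of it).
- landmark_of(camera, query): "position" ([column, row] in pixels: a listed point, or the origin of a listed thing).
The state is a dict: "t": time; "joints": joint angles; "joint_vel": joint speeds; "joint_efforts": joint torques, N m; "ee_pos": TCP position; "eef_rot": TCP orientation; "contact_force": force on the tool from outside, world axes, zero at the start; "torque": the same for the moment, N m; "opening": finger opening in m.
Only numpy, scipy, OpenCV 4.12 (cv2) and the standard library are available. Lean on these libraries where they do the work, as an engineer would, in place of code of your own. Each camera call takes 0.05 s, during which the arm holds its last target.

TASK

Bring the next die under the ram of the eyelet press: with closed fingertips on top of the red knob, press the indexing plunger down until the die table is free, turn the table clockwise (seen from above) just one hole on, and let the plunger spring fully up into that hole. Nothing is to be gripped or lifted, neither the knob by its sides nor anything else, and the jar, tin, brush and hammer stay where they are.

Things in the scene. Friction and masses are not known exactly. Their poses are not given: they have to be found in the camera images.
- press: Dark green cast bench press, fixed; origin at bench level on the die table's axis, z up. Foot 240 mm wide (x), 18 mm high, from 260 mm on the -y side to 110 mm on the +y side. On the -y side a column (75 mm square, 152 to 228 mm from the axis, 300 mm high) carries a head (66 mm wide, 25 to 230 mm from the axis, underside 225 mm high) with the ram; a hand lever slopes up and away to 425 mm.
- ram_tip (a point): Lower end of the press's ram (ram 26 mm across, its guide 48 mm from 190 mm height up), 123 mm above the bench, 58 mm from the table axis on the press's -y side, over one of the dies.
- die_table (a joint): Turn of the round aluminium die table (176 mm across, top face 72 mm above the bench, eight dies on it up to 96 mm high), rad: 0 in the hole where it starts, growing clockwise seen from above, 0.785 (45 degrees) in the next hole. Locked to about +-0.01 while the plunger is up in a hole. Free, it needs about 0.1 N m and stays where it is left.
- plunger (a joint): How far the plunger is pressed down, m: 0 up (locked), 0.012 at its stop. Sprung up: 3.5 N to start, 9 N at 0.010. The table is free from 0.008 on. Between holes it stays down by itself at 0.007, its head running under the ring; under a hole, with nothing pressing on the knob, the round nose springs up and centres the table if within 5 mm of the hole.
- knob_top (a point): Centre of the flat top (34 mm across) of the red plunger knob, 112 mm above the bench when up. The knob is 16 mm high and sinks up to 12 mm. The plunger stands in a dark steel lug (44 mm wide, top 72 mm above the bench) at the table's rim, 110 mm from its axis, and goes round with it. A fingertip pressing the knob from above carries the table round by friction.
- table_axis (a point): Point on the vertical axis of the die table, at the top of its centre nut, 92 mm above the bench.
- next_hole (a point): Mouth of the hole the plunger must go to, 45 degrees clockwise from the start, 110 mm from the axis. It is one of eight dark 17 mm holes, 45 degrees apart, in the flat fixed steel index ring under the table (270 mm across, top face 54 mm above the bench); a dark 10 mm groove for the plunger's stem joins them.
- knob_skirt: Sloping side of the red knob, 36 mm across at the top and 46 mm at the bottom; origin at the centre of its underside, 16 mm below the knob's top.
- eyelet_jar: Bystander: loose amber jar with black cap, 60 mm across, 75 mm high; origin under its centre.
- polish_tin: Bystander: loose flat round polish tin, brass and brown, 75 mm across, 24 mm high; origin under its centre.
- shoe_brush: Bystander: loose shoe brush with wooden back, 155 x 50 x 44 mm, long axis x; origin under its centre.
- hammer: Bystander: loose hammer lying along its x axis, handle to -x; origin under its middle.

How it is judged:
By the outcome, as a careful person would: the job done as asked, in the order asked, and still so for the second after the job is handed in, with the robot touching nothing.
It also fails if it takes over 38 s, if anything falls off the work surface, if the arm or the gripper's body presses on something with over 40 N, if the wrist force passes 120 N, or if a joint passes its speed limit or range.

## Working session

There is one attempt and no reset: what is moved stays moved. The work goes in short steps, Python scripts to look and compute and a shell command to move; the robot and the scene stay as the last step left them, time stands still between calls to the robot, and variables do not carry over. Pictures are saved under pics/ and viewed, and the job is handed in when it is done.

```bash
mkdir -p pics; ls; cat > h.py <<'E'
import numpy as np,cv2
from plant import *
def snap(n,f):
    im,d=get_image(n); cv2.imwrite('pics/'+f,im[:,:,::-1]); return im,d,calibration(n)
def ray(c,p):
    K,R,t=[np.array(c[k]) for k in('mtx','R','t')]
    v=np.linalg.inv(K)@[p[0],p[1],1]; return -R.T@t, R.T@v
def atz(c,p,z):
    o,v=ray(c,p); return o+v*(z-o[2])/v[2]
def atd(c,p,d):
    o,v=ray(c,p); return o+v*d
E
python3 - <<'E'
from h import *
np.set_printoptions(precision=4,suppress=True)
print(observe())
for n in('top','scene'):
    im,d,c=snap(n,n+'0.png')
    for q,z in(('knob_top',.112),('table_axis',.092),('next_hole',.054),('ram_tip',.123),('press',0)):
        for r in landmark_of(n,q)[:2]:
            p=r['position'];print(n,q,r['conf'],np.array(p),atz(c,p,z))
print(grip_depth)
E
```

```text
pics
{'t': 0.0, 'joints': array([ 1.1861,  0.3843,  0.0164,  1.3712, -0.0063,  1.3882, -0.0465]), 'joint_vel': array([-0.0005,  0.0008,  0.0004, -0.0004,  0.0008,  0.0004,  0.0006]), 'joint_efforts': array([  0.0002, -62.7586,   0.8446, -37.1819,   0.0166,   0.0142,
        -0.0001]), 'ee_pos': array([ 0.1976, -0.5924,  0.2303]), 'eef_rot': array([-2.5478,  1.8361,  0.0026]), 'contact_force': array([0.5494, 0.3584, 0.4747]), 'torque': array([ 0.0082, -0.0147, -0.0393]), 'opening': 0.08530519406260342}
top knob_top 0.72 [365.9 244.2] [0.5452 0.1144 0.112 ]
top table_axis 0.97 [423.  220.7] [0.5876 0.0116 0.092 ]
top table_axis 0.38 [169.8 203.8] [0.6147 0.4619 0.092 ]
top next_hole 0.69 [362.5 196.6] [0.6333 0.1167 0.054 ]
top ram_tip 0.69 [453.6 210.1] [ 0.6048 -0.0352  0.123 ]
top press 0.98 [414.4 225.5] [0.5824 0.0113 0.    ]
scene knob_top 0.58 [313.5 212.5] [0.5529 0.1137 0.112 ]
scene table_axis 0.78 [277.4 199.8] [0.5779 0.0125 0.092 ]
scene next_hole 0.62 [286.5 245.9] [0.6269 0.114  0.054 ]
scene ram_tip 0.55 [255.2 183.5] [ 0.6056 -0.0338  0.123 ]
scene press 0.93 [274.2 230.6] [0.5888 0.0103 0.    ]
0.0187
```

View pics/top0.png

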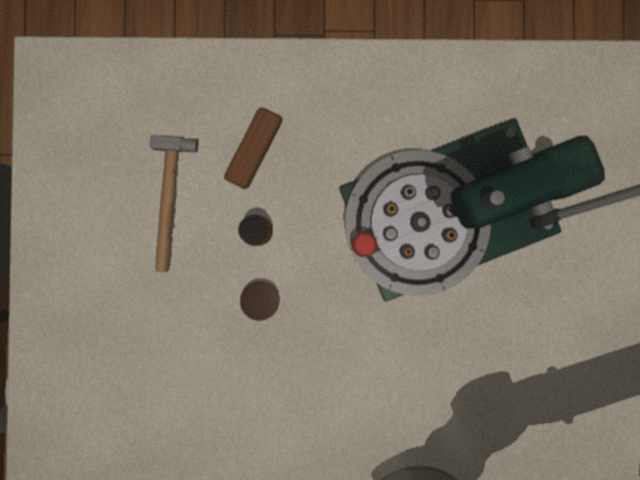

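View pics/scene0.png

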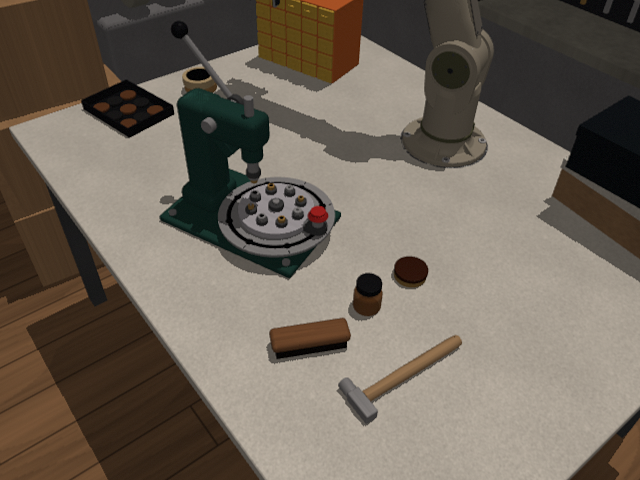

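The top view shows the red knob at (365,244) and the table centre at (421,221). The next hole is near (362,197), towards the picture's upper left. The jar, tin, brush and hammer are well away, at columns 150–280. I'll refine the knob position and check the lever for clearance before swinging the arm over.

```bash
python3 - <<'E'
from h import *
np.set_printoptions(precision=4,suppress=True)
for n in('top','scene'):
    im,d,c=snap(n,n+'1.png'); im=im.astype(int)
    m=((im[...,0]>100)&(im[...,1]<.45*im[...,0])&(im[...,2]<.45*im[...,0])).astype(np.uint8)
    k,l,s,ce=cv2.connectedComponentsWithStats(m)
    for i in range(1,k):
        if s[i,4]>60:
            print(n,s[i],ce[i],atz(c,ce[i],.108),atz(c,ce[i],.104))
    if n=='scene':
        for p in((180,30),(205,60),(240,100),(265,110)): print('lever',p,d[p[1],p[0]],atd(c,p,d[p[1],p[0]]))
E
python3 -m handwheel '[-0.425,0,-0.25,0,0,0,1,-0.425,0,-0.25,0,0,0,1,-0.425,0,-0.25,0,0,0,1,-0.425,0,-0.25,0,0,0,1,-0.425,0,-0.25,0,0,0,1]' 20
```

```text
top [353 234  23  21 349] [364.3095 244.4499] [0.5448 0.1169 0.108 ] [0.5448 0.1166 0.104 ]
scene [309 206  19  16 199] [318.799  213.5427] [0.5429 0.1199 0.108 ] [0.5401 0.1164 0.104 ]
lever (180, 30) 1.254615 [ 0.6404 -0.2337  0.4198]
lever (205, 60) 1.2967477 [ 0.6073 -0.2023  0.3552]
lever (240, 100) 1.3079867 [ 0.5789 -0.1168  0.2885]
lever (265, 110) 1.7955861 [ 0.3144 -0.4263  0.0082]
t: 1.12
ee_pos: [0.1432, -0.4297, 0.3333]
eef_rot: [2.548, -1.836, 0.003]
contact_force: [1.0, -0.8, 1.2]
opening: 0.0255
```

```bash
python3 -m handwheel '[-0.02,-0.1,0,0,0,-0.12,1,-0.04,-0.2,0,0,0,-0.25,1,-0.07,-0.3,0,0,0,-0.35,1,-0.1,-0.4,0,0,0,-0.45,1,-0.107,-0.48,0,0,0,-0.556,1]'
python3 -m handwheel '[-0.02,-0.1,0,0,0,-0.12,1,-0.04,-0.2,0,0,0,-0.25,1,-0.07,-0.3,0,0,0,-0.35,1,-0.1,-0.4,0,0,0,-0.45,1,-0.107,-0.48,0,0,0,-0.556,1]'

```

```text
t: 1.53
ee_pos: [0.3149, -0.3272, 0.3321]
eef_rot: [2.89, -1.232, 0.002]
contact_force: [0.7, -0.7, 0.5]
opening: 0.0001
t: 1.95
ee_pos: [0.4234, -0.1633, 0.3321]
eef_rot: [3.088, -0.576, 0.002]
contact_force: [1.7, -0.2, -1.0]
opening: 0.0001
```

```bash
python3 -m handwheel '[-0.02,-0.1,0,0,0,-0.12,1,-0.04,-0.2,0,0,0,-0.25,1,-0.07,-0.3,0,0,0,-0.35,1,-0.1,-0.4,0,0,0,-0.45,1,-0.107,-0.48,0,0,0,-0.556,1]'
python3 - <<'E'
from h import *
from scipy.spatial.transform import Rotation as Ro
np.set_printoptions(precision=4,suppress=True)
s=observe();print(s['joints'],s['ee_pos'],Ro.from_rotvec(s['eef_rot']).as_matrix())
E
```

```text
t: 2.37
ee_pos: [0.4523, 0.0312, 0.3321]
eef_rot: [3.139, 0.107, 0.002]
contact_force: [0.8, 0.0, 1.8]
opening: -0.0
[ 0.5315  0.0056 -0.6659  1.6009  0.004   1.5349 -0.0666] [0.4523 0.0312 0.3321] [[ 0.9977  0.0679  0.0014]
 [ 0.0679 -0.9977 -0.0003]
 [ 0.0014  0.0004 -1.    ]]
```

```bash
cat > meas.py <<'E'
from h import *
import sys
np.set_printoptions(precision=4,suppress=True)
tag=sys.argv[1]
for n in('wrist','top','scene'):
    im,d,c=snap(n,n+tag+'.png')
    for q,z in(('knob_top',.112),('table_axis',.092),('next_hole',.054)):
        for r in landmark_of(n,q)[:1]:
            p=r['position'];dd=d[int(p[1]),int(p[0])];print(n,q,r['conf'],np.array(p),atz(c,p,z),atd(c,p,dd) if dd>0 else '')
    i=im.astype(int)
    m=((i[...,0]>100)&(i[...,1]<.45*i[...,0])&(i[...,2]<.45*i[...,0]))
    v,u=np.nonzero(m&(d>0))
    if len(u)>30:
        P=np.array([atd(c,(a,b),d[b,a]) for a,b in zip(u,v)])
        z=np.percentile(P[:,2],80);T=P[abs(P[:,2]-z)<.003]
        print(n,'red top z',z,len(T),T.mean(0),(T.max(0)+T.min(0))/2)
E
python3 meas.py 2
```

```text
wrist table_axis 0.9 [459.8 223.6] [0.5848 0.0213 0.092 ] [0.5852 0.0211 0.091 ]
wrist next_hole 0.77 [509.  116.9] [0.6277 0.1203 0.054 ] [0.6282 0.1203 0.0529]
wrist red top z 0.11175215554361097 1389 [0.5447 0.1237 0.1114] [0.545  0.1236 0.1114]
top knob_top 0.96 [367.7 240.9] [0.551  0.1113 0.112 ] [0.551  0.1114 0.1127]
top table_axis 0.69 [419.5 222.1] [0.5851 0.0178 0.092 ] [0.5851 0.0179 0.0926]
top next_hole 0.72 [365.8 193.8] [0.6385 0.1106 0.054 ] [0.6386 0.1105 0.053 ]
top red top z 0.1126331461573862 260 [0.5466 0.1169 0.112 ] [0.5464 0.1169 0.1126]
scene knob_top 0.75 [254.6 180.7] [ 0.5939 -0.0547  0.112 ] [ 0.6075 -0.0323  0.133 ]
scene table_axis 0.69 [407.5 377.3] [0.6711 0.5307 0.092 ] [0.6279 0.5    0.0136]
scene next_hole 0.89 [286.2 243. ] [0.6221 0.1063 0.054 ] [0.6229 0.1074 0.0553]
scene red top z 0.11587446627029543 114 [0.5442 0.1166 0.1152] [0.545  0.117  0.1157]
```

View pics/wrist2.png

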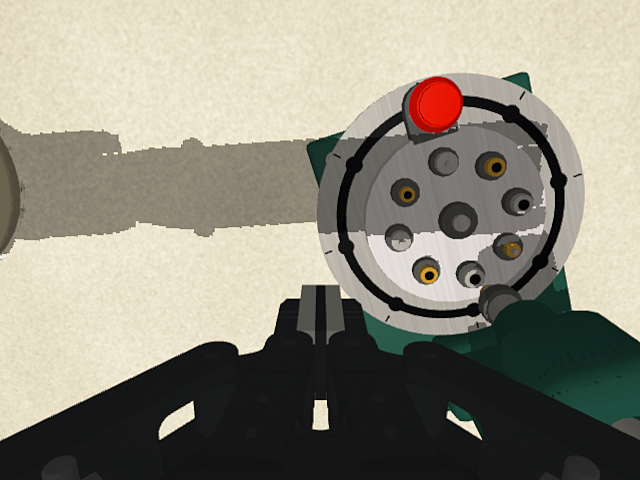

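View pics/scene2.png

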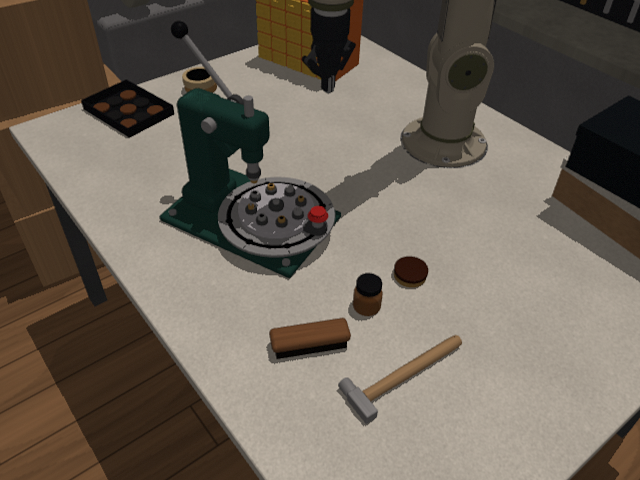

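The wrist view shows the knob at (436,104), the next hole clockwise at (511,113) and the table nut at (459,221). Scene and top agree on the knob, but the wrist puts it about 6 mm off. The arm may still have been settling, so I'll measure again.

```bash
python3 - <<'E'
from plant import observe
print(observe()['ee_pos'],observe()['eef_rot'])
E
python3 meas.py 3 | grep -v scene
python3 - <<'E'
from plant import observe
print(observe()['ee_pos'],observe()['eef_rot'])
E
```

```text
[0.4530689  0.02643103 0.33135917] [3.14016600e+00 9.34648465e-02 1.12981927e-04]
wrist knob_top 0.77 [440.7  94.4] [0.5451 0.1179 0.112 ] [0.5457 0.1181 0.1098]
wrist table_axis 0.96 [460.5 217.8] [0.583  0.0133 0.092 ] [0.5833 0.0132 0.0912]
wrist next_hole 0.78 [510.4 107.8] [0.6277 0.1138 0.054 ] [0.6278 0.1138 0.0539]
wrist red top z 0.11144143338614726 1412 [0.5445 0.1163 0.1111] [0.5447 0.1163 0.1112]
top knob_top 0.63 [365.5 239.6] [0.5532 0.1152 0.112 ] [0.5532 0.1151 0.1107]
top table_axis 0.88 [419.3 220.8] [0.5874 0.0182 0.092 ] [0.5875 0.0179 0.0901]
top next_hole 0.75 [363.2 196.6] [0.6333 0.1154 0.054 ] [0.6333 0.1153 0.0533]
top red top z 0.11253371202634843 265 [0.5463 0.1171 0.1117] [0.5464 0.1168 0.1125]
[0.45306782 0.02720482 0.33132212] [-3.14004409e+00 -9.61116656e-02 -3.24301992e-05]
```

```bash
python3 -m handwheel '[0.06,-0.05,0,0,0,0,1,0.15,-0.12,0,0,0,0,1,0.244,-0.209,0.05,0,0,0,1,0.244,-0.209,0.15,0,0,0,1,0.244,-0.209,0.25,0,0,0,1]'
python3 -m handwheel '[0,0,0.08,0,0,0,1,0,0,0.16,0,0,0,1,0,0,0.19,0,0,0,1,0,0,0.19,0,0,0,1,0,0,0.19,0,0,0,1]'
python3 - <<'E'
from h import *
s=observe();print(s['t'],s['ee_pos'],s['eef_rot'],s['contact_force'],s['joints'])
snap('wrist','wrist4.png')
im,d,c=snap('scene','x.png');cv2.imwrite('pics/scene4.png',cv2.resize(im[100:300,200:440,::-1],(720,600)))
s=observe();print(s['t'],s['ee_pos'],s['eef_rot'],s['contact_force'])
E
```

```text
t: 3.98
ee_pos: [0.5474, 0.1207, 0.2363]
eef_rot: [-3.136, -0.102, -0.006]
contact_force: [0.0, 0.0, -1.0]
opening: -0.0004
t: 4.4
ee_pos: [0.5456, 0.1164, 0.1613]
eef_rot: [-3.14, -0.096, -0.0]
contact_force: [0.4, 0.6, 0.6]
opening: 0.0
4.4 [0.54556142 0.11642865 0.16133431] [-3.13977289e+00 -9.56380003e-02 -3.57669910e-04] [0.44449982 0.60537084 0.62375346] [ 0.31150832  0.37166845 -0.72779481  1.63491171  0.25858914  1.23381616
 -0.40758176]
4.5 [0.54658951 0.1168433  0.16293489] [-3.13945452 -0.0955921  -0.0057427 ] [-0.55523219 -0.68203452  0.01047983]
```

View pics/wrist4.png

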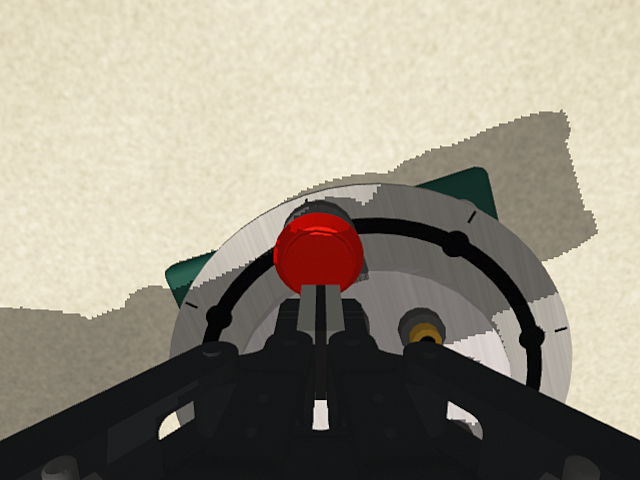

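View pics/scene4.png

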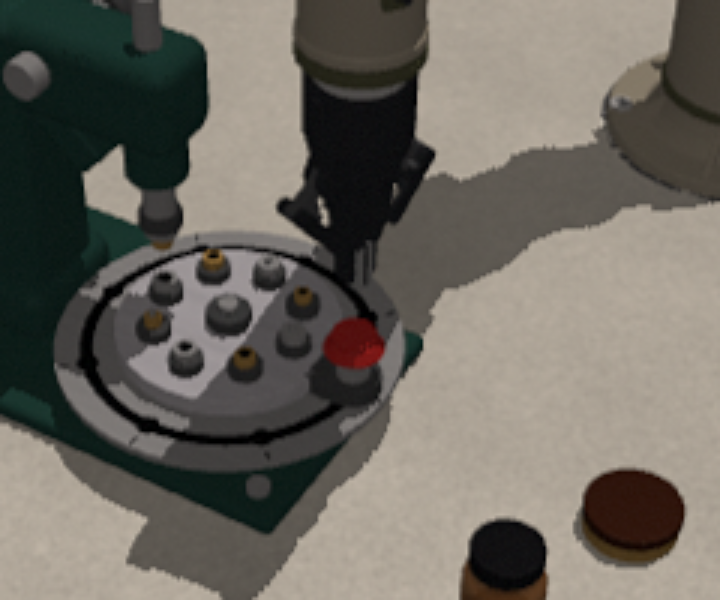

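The wrist view has the fingertips (320,290) in line with the knob centre (318,258), both jaws shut. Descending.

```bash
python3 -m handwheel '[0,0,0.04,0,0,0,1,0,0,0.08,0,0,0,1,0,0,0.11,0,0,0,1,0,0,0.11,0,0,0,1,0,0,0.11,0,0,0,1]'
python3 -m handwheel '[0,0,0.004,0,0,0,1,0,0,0.008,0,0,0,1,0,0,0.012,0,0,0,1,0,0,0.015,0,0,0,1,0,0,0.015,0,0,0,1]'
```

```text
t: 4.92
ee_pos: [0.5455, 0.1164, 0.1172]
eef_rot: [-3.14, -0.096, -0.001]
contact_force: [1.1, 0.8, 0.9]
opening: 0.0003
t: 5.33
ee_pos: [0.5457, 0.1165, 0.111]
eef_rot: [-3.14, -0.096, -0.002]
contact_force: [-0.3, -0.5, 3.9]
opening: 0.0003
```

```bash
python3 -m handwheel '[0,0,0.005,0,0,0,1,0,0,0.01,0,0,0,1,0,0,0.015,0,0,0,1,0,0,0.015,0,0,0,1,0,0,0.015,0,0,0,1]'
python3 -m handwheel '[0,0,0.003,0,0,0,1,0,0,0.006,0,0,0,1,0,0,0.009,0,0,0,1,0,0,0.009,0,0,0,1,0,0,0.009,0,0,0,1]'
```

```text
t: 5.75
ee_pos: [0.5459, 0.1166, 0.1052]
eef_rot: [-3.14, -0.096, -0.003]
contact_force: [0.3, -0.1, 6.9]
opening: -0.0002
t: 6.17
ee_pos: [0.5461, 0.1168, 0.102]
eef_rot: [-3.14, -0.096, -0.004]
contact_force: [-0.2, -0.9, 8.8]
opening: 0.0002
```

```bash
python3 -m handwheel '[0,0,0.003,0,0,0,1,0,0,0.003,0,0,0,1,0,0,0.003,0,0,0,1]'
python3 - <<'E'
from h import *
from scipy.spatial.transform import Rotation as Ro
np.set_printoptions(precision=4,suppress=True)
s=observe();R=Ro.from_rotvec(s['eef_rot']).as_matrix();print(s['ee_pos'],s['contact_force'],R,s['joints'])
ax=np.array([.585,.0137,0]);k=np.array([.5457,.1166,0]);v=k-ax
print('r',np.linalg.norm(v))
for a in range(5,51,5):
    d=Ro.from_euler('z',-a,degrees=True).apply(v)-v
    print(a,(R.T@d)/.4,a/45)
E
```

```text
t: 6.42
ee_pos: [0.5463, 0.1168, 0.101]
eef_rot: [-3.14, -0.096, -0.004]
contact_force: [-0.3, 0.1, 8.9]
opening: -0.0002
[0.5463 0.1168 0.101 ] [-0.2518  0.084   8.8573] [[ 0.9981  0.061   0.0027]
 [ 0.061  -0.9981  0.0005]
 [ 0.0027 -0.0004 -1.    ]] [ 0.2909  0.4318 -0.7061  1.7049  0.3077  1.1158 -0.445 ]
r 0.11014944393867813
5 [ 0.0232 -0.0062  0.0001] 0.1111111111111111
10 [ 0.0469 -0.0103  0.0001] 0.2222222222222222
15 [ 0.0708 -0.0124  0.0002] 0.3333333333333333
20 [ 0.0948 -0.0123  0.0003] 0.4444444444444444
25 [ 0.1188 -0.0102  0.0003] 0.5555555555555556
30 [ 0.1424 -0.006   0.0004] 0.6666666666666666
35 [0.1656 0.0003 0.0005] 0.7777777777777778
40 [0.1882 0.0085 0.0005] 0.8888888888888888
45 [0.2099 0.0187 0.0006] 1.0
50 [0.2307 0.0308 0.0006] 1.1111111111111112
```

```bash
python3 -m handwheel '[0.009,-0.003,0,0,0,0.044,1,0.0185,-0.005,0,0,0,0.089,1,0.028,-0.007,0,0,0,0.133,1,0.0375,-0.009,0,0,0,0.178,1,0.047,-0.0103,0,0,0,0.222,1]'
python3 - <<'E'
from h import *
s=observe();print(s['ee_pos'],s['contact_force'],s['torque'])
im,d,c=snap('scene','x.png');cv2.imwrite('pics/scene5.png',cv2.resize(im[100:300,200:440,::-1],(720,600)))
snap('wrist','wrist5.png')
E
```

```text
t: 6.83
ee_pos: [0.5649, 0.1219, 0.101]
eef_rot: [-3.136, 0.181, -0.004]
contact_force: [-1.0, -0.4, 9.8]
opening: 0.0001
[0.56485988 0.12190699 0.10098564] [-1.04310542 -0.42651797  9.75600606] [-0.15544019  0.16776743 -0.07449513]
```

View pics/scene5.png

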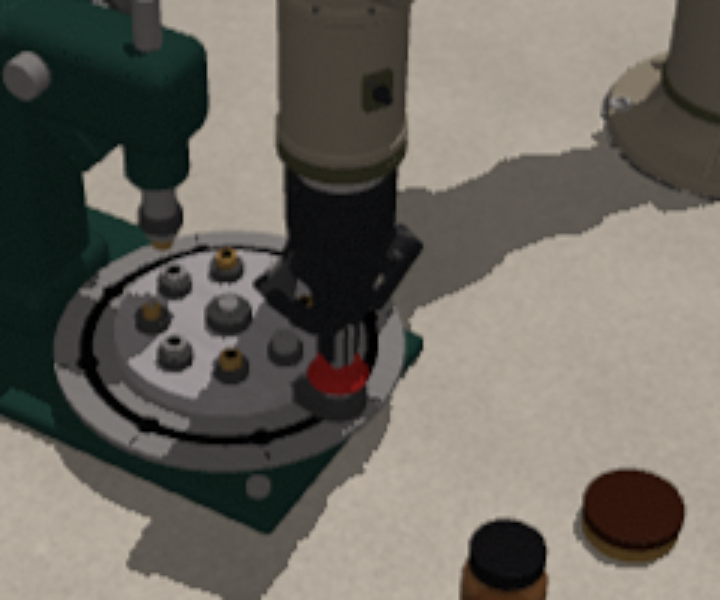

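View pics/wrist5.png

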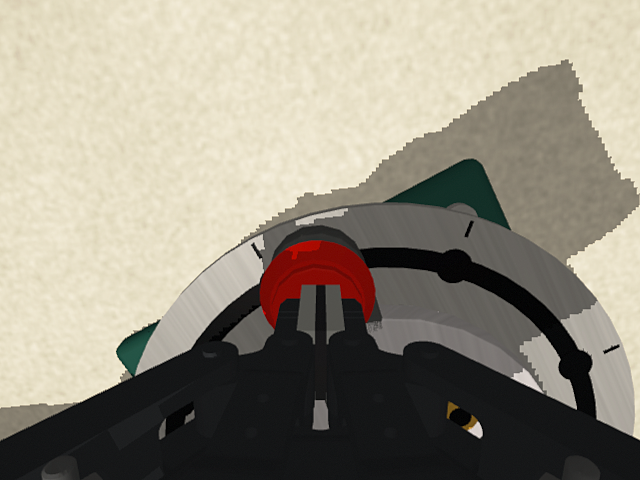

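The table is turning with the fingertips: the dies have shifted about 10°, and the knob at (338,372) is still under the tips. I'll go on another 20°; the step in tool axes is the same because the tool turns with the circle.

```bash
python3 -m handwheel '[0.0185,-0.005,0,0,0,0.089,1,0.0375,-0.009,0,0,0,0.178,1,0.0565,-0.0113,0,0,0,0.267,1,0.0755,-0.0124,0,0,0,0.356,1,0.0948,-0.0123,0,0,0,0.444,1]'
python3 - <<'E'
from h import *
s=observe();print(s['ee_pos'],s['contact_force'],s['torque'],s['joints'])
a=s['ee_pos'][:2]-[.585,.0137];print(np.hypot(*a),np.degrees(np.arctan2(a[1],a[0])))
im,d,c=snap('scene','x.png');cv2.imwrite('pics/scene6.png',cv2.resize(im[100:300,200:440,::-1],(720,600)))
snap('wrist','wrist6.png')
s=observe();a=s['ee_pos'][:2]-[.585,.0137];print(s['ee_pos'],s['contact_force'],np.hypot(*a),np.degrees(np.arctan2(a[1],a[0])))
E
```

```text
t: 7.35
ee_pos: [0.6031, 0.1224, 0.101]
eef_rot: [-3.056, 0.724, -0.003]
contact_force: [-1.3, -1.5, 9.4]
opening: -0.0001
[0.60311079 0.12240033 0.10102507] [-1.31278134 -1.47107624  9.39244238] [-0.37362315  0.40761272  0.04456306] [ 0.16567419  0.51817343 -0.57205692  1.54972394  0.29760085  1.15940618
 -0.93119066]
0.11019874441721589 80.54072097143934
[0.60425105 0.12218921 0.10122221] [-0.57337543 -0.88821592  9.6081569 ] 0.11018398822549913 79.93779061901103
```

View pics/wrist6.png

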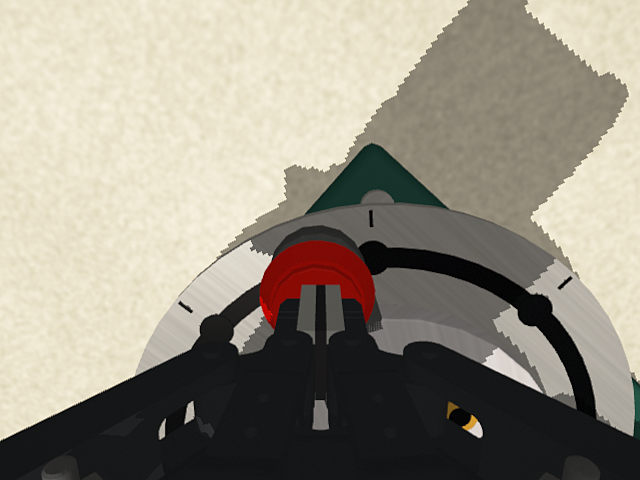

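View pics/scene6.png

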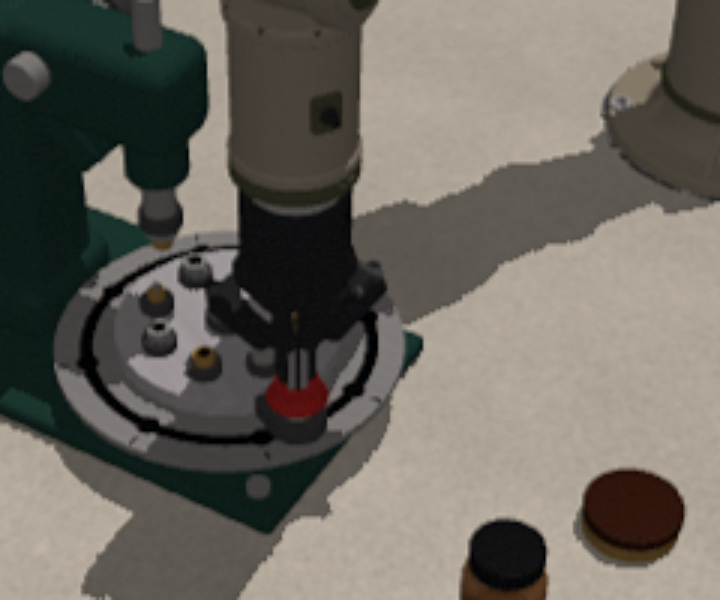

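```bash
python3 -m handwheel '[0.0185,-0.005,0,0,0,0.089,1,0.0375,-0.009,0,0,0,0.178,1,0.0565,-0.0113,0,0,0,0.267,1,0.0708,-0.0124,0,0,0,0.333,1,0.0708,-0.0124,0,0,0,0.333,1]'
python3 - <<'E'
from h import *
get_image('wrist')
s=observe();a=s['ee_pos'][:2]-[.585,.0137];print(s['ee_pos'],s['contact_force'],np.hypot(*a),np.degrees(np.arctan2(a[1],a[0])))
snap('wrist','wrist7.png')
s=observe();a=s['ee_pos'][:2]-[.585,.0137];print(s['ee_pos'],s['contact_force'],np.hypot(*a),np.degrees(np.arctan2(a[1],a[0])))
im,d,c=snap('scene','x.png');cv2.imwrite('pics/scene7.png',cv2.resize(im[100:300,200:440,::-1],(720,600)))
E
```

```text
t: 7.87
ee_pos: [0.6317, 0.1137, 0.1012]
eef_rot: [-2.934, 1.118, -0.005]
contact_force: [-0.5, -2.4, 9.7]
opening: -0.0001
[0.63127417 0.11388428 0.10123559] [ 0.16919059 -0.86769531 10.07750664] 0.11035482568555137 65.20823218931676
[0.63098837 0.11398462 0.10123349] [ 0.04345742 -1.59772676  9.87666378] 0.11032648748676636 65.36482883133563
```

View pics/wrist7.png

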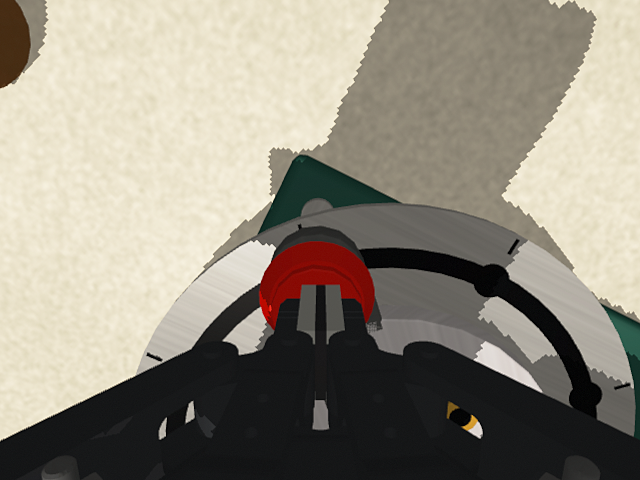

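View pics/scene7.png

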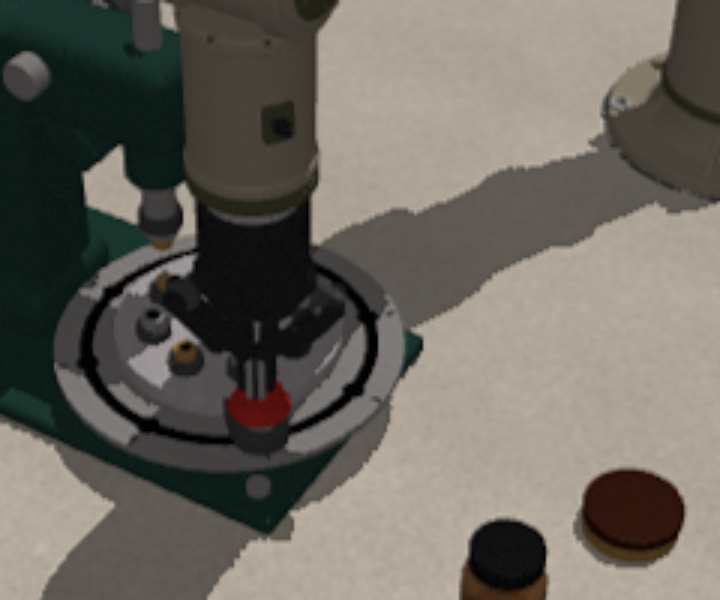

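The next-hole tick shows at (300,228) in the wrist view, in the same place relative to the knob as the first tick was at the start. The table is therefore within about 1 mm of the hole. Easing straight up.

```bash
python3 -m handwheel '[0,0,-0.007,0,0,0,1,0,0,-0.014,0,0,0,1,0,0,-0.02,0,0,0,1,0,0,-0.026,0,0,0,1,0,0,-0.032,0,0,0,1]'
python3 -m handwheel '[0,0,-0.007,0,0,0,1,0,0,-0.02,0,0,0,1,0,0,-0.04,0,0,0,1,0,0,-0.08,0,0,0,1,0,0,-0.12,0,0,0,1]'
python3 -m handwheel '[0,0,-0.1,0,0,0,1,0,0,-0.2,0,0,0,1,0,0,-0.3,0,0,0,1,0,0,-0.3,0,0,0,1,0,0,-0.3,0,0,0,1]'
python3 meas.py 8
python3 - <<'E'
import cv2
im=cv2.imread('pics/scene8.png');cv2.imwrite('pics/scene8z.png',cv2.resize(im[100:300,200:440],(720,600)))
E
```

```text
t: 8.43
ee_pos: [0.6298, 0.1143, 0.1129]
eef_rot: [-2.938, 1.112, -0.001]
contact_force: [0.6, -0.5, 0.4]
opening: 0.0002
t: 8.85
ee_pos: [0.6289, 0.1139, 0.1606]
eef_rot: [2.938, -1.111, -0.003]
contact_force: [0.3, 0.3, -0.1]
opening: -0.0001
t: 9.27
ee_pos: [0.6306, 0.1148, 0.2844]
eef_rot: [-2.935, 1.11, -0.008]
contact_force: [0.3, -0.5, -0.4]
opening: 0.0001
wrist knob_top 0.55 [315.  209.8] [0.6279 0.1179 0.112 ] [0.6275 0.1175 0.1092]
wrist table_axis 0.7 [357.2 326.7] [0.5842 0.0145 0.092 ] [0.6427 0.1124 0.3083]
wrist red top z 0.10883782121017635 1499 [0.6275 0.1144 0.1085] [0.6273 0.1142 0.1087]
top knob_top 0.59 [254.4 229.9] [0.5688 0.3084 0.112 ] [0.5698 0.3134 0.0748]
top next_hole 0.75 [365.  198.6] [0.6296 0.112  0.054 ] [0.5999 0.1377 0.3951]
scene knob_top 0.61 [285.9 224.7] [0.6238 0.1092 0.112 ] [0.6239 0.1094 0.1122]
scene table_axis 0.84 [277.4 203. ] [0.5844 0.0216 0.092 ] [0.5841 0.0212 0.0916]
scene next_hole 0.61 [286.6 245.2] [0.6255 0.1124 0.054 ] [0.6384 0.1309 0.0764]
scene red top z 0.11112311014789618 19 [0.6251 0.1293 0.1104] [0.6267 0.1283 0.111 ]
```

View pics/scene8z.png

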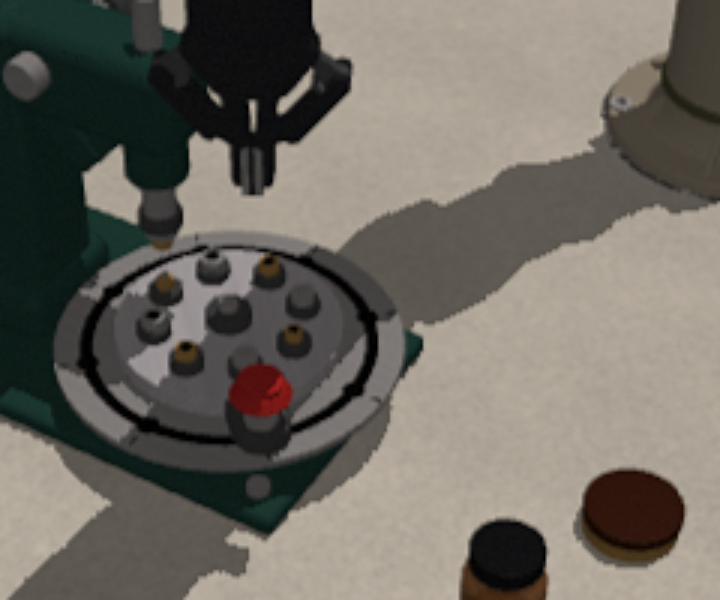

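View pics/wrist8.png

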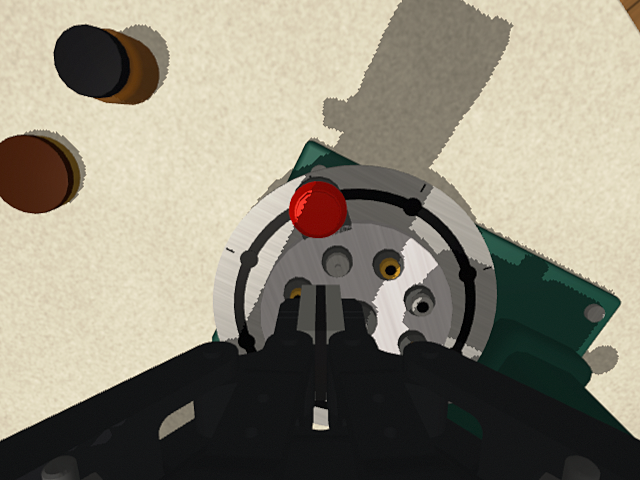

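The shot was taken while the arm was still settling. The knob looks raised at the new hole, so I'll re-measure its height from rest, with the ring top (54 mm) as reference.

```bash
python3 -m handwheel '[0,0,0,0,0,0,1,0,0,0,0,0,0,1,0,0,0,0,0,0,1,0,0,0,0,0,0,1]'
python3 meas.py 9 | grep wrist
python3 - <<'E'
from h import *
np.set_printoptions(precision=4,suppress=True)
print(observe()['t'])
im,d,c=snap('wrist','wrist10.png')
ys,xs=np.mgrid[150:350:2,200:520:2]
P=np.array([atd(c,(a,b),d[b,a]) for a,b in zip(xs.ravel(),ys.ravel())])
r=np.hypot(P[:,0]-.585,P[:,1]-.0137)
for lo,hi in((.122,.132),(.07,.085)):
    q=P[(r>lo)&(r<hi)&(P[:,2]<.1)]; print(lo,len(q),np.median(q[:,2]))
i=im.astype(int);m=(i[...,0]>100)&(i[...,1]<.45*i[...,0])
v,u=np.nonzero(m);Q=np.array([atd(c,(a,b),d[b,a]) for a,b in zip(u,v)]);print(np.percentile(Q[:,2],[50,80,95]))
k=np.median(Q[Q[:,2]>np.percentile(Q[:,2],60)-.002],0);a=k[:2]-[.585,.0137];print(k,np.hypot(*a),np.degrees(np.arctan2(a[1],a[0])))
E
```

```text
t: 10.2
ee_pos: [0.6295, 0.1141, 0.2805]
eef_rot: [-2.938, 1.112, -0.0]
contact_force: [0.1, 0.5, -0.1]
opening: 0.0002
wrist knob_top 0.91 [316.8 209.3] [0.6288 0.1172 0.112 ] [0.6287 0.1171 0.1113]
wrist red top z 0.11141303426334047 1537 [0.629  0.115  0.1111] [0.6288 0.1147 0.1108]
10.8
0.122 1410 0.052630032618321554
0.07 1270 0.0711572018251784
[0.1104 0.1114 0.1121]
[0.6291 0.1151 0.1111] 0.11051780589723059 66.51013920120731
```

```bash
python3 -c "
from plant import *
print(hand_in(), observe()['t'])"
```

```text
the job is handed in; nothing more can be done
the job is handed in; nothing more can be done
```

The die table is one hole further on clockwise, and the plunger is fully up in that hole. I handed the job in at about 10.8 s.

**What I did:** With closed fingertips on top of the knob, I pressed it down about 11 mm, with roughly 9–10 N on the tip. I turned the table 45° clockwise, then lifted straight up and away. Nothing was gripped.

**Last checks:**
- **Plunger:** the knob top measures 111.4 mm in the wrist depth image, the same as before pressing. It would read about 105 mm if the plunger were not in a hole.
- **Turn:** the knob's bearing about the table axis went from about 111.5° to 66.5°, which is 45°.
- **Contact:** the force on the tool is back to about zero, and the tip is about 17 cm above the knob.
- **Bystanders:** the arm went nowhere near the jar, tin, brush and hammer. I did not re-measure their positions.

**Disagreements:** Two wrist pictures taken while the arm was still settling were off by about 7 mm sideways and 3 mm in height. Both came right when I repeated them at rest. A few network detections in the scene and top views were plainly wrong, so I ignored them.

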